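# Hold a bored plate in the reader's slot

## Robot

A 6-joint arm with a two-finger parallel gripper is mounted at the origin on the work surface. World frame = base frame: x ahead of the robot, y to its left, z up, the work surface at z = 0. Lengths are in m, angles in degrees, forces in N, time in s.
With the tool pointing down it reaches from about 0.375 to 0.825 m from the base axis. Payload 5.5 kg.
Tool frame: the origin (TCP) lies at the centre of the arm's flange, where the gripper is bolted on; the fingertips stand 173 mm ahead of it and the grasp point (between the pads) lies 155 mm ahead of it; z points along the fingers, y is the direction in which the jaws open and shut (so a half turn about z gives the same grasp; the last joint's range is limited). The gripper opens to 85 mm and grips with 20 to 120 N. Pads are 22 mm wide; open, the fingers measure 114 mm over their backs; the gripper's body (76 mm by 85 mm) begins 54 mm behind the grasp point. The pads swing forward as they close: fully open they stand 13 mm farther back than shut.
Start: joints at [71.562, 17.962, -2.699, 69.339, 0, 90], TCP at [0.19, 0.569, 0.405] pointing down, gripper open.
Joint ranges: [-152.73, 152.73], [-39.44, 99.34], [-58.76, 71.6], [-118.89, 123.64], [-81.53, 83.1], [-180, 180]. Speed limits (degrees/s): [136.94, 136.94, 172.46, 180, 180, 180].

## Interface

Orientations are given as a 3x3 rotation matrix whose columns are the frame's x, y, z axes.
In Python, from bench import * gives the robot as it stands.
- The arm moves only by the tool step_arm, never from a script. Its argument "plan" is a list of rows, each a list of 6 numbers: the shift along the world's x, y, z in cm, then the turn, a rotation vector about the world's x, y, z in degrees. A call has 1 to 20 rows; each row is the pose to reach, as a shift and turn from the pose measured when the call began; what a row does not reach only later rows make up. A row lasts 1/10 s, in which the tool goes at most 50 mm and 8.59 degrees, less where a joint would pass 70% of its speed; a pose out of reach is approached as far as the arm can. A call with a gripper value outside its range is refused whole. "jaw" is the finger opening in cm, from 0 to 8.54, set as the call begins (left out, the last holds). The fingers move at their own pace and stop on an object; "grip_force" is the grip in N (left out, the last holds). Time passes only in rows, so rows that repeat a pose let the fingers close. It gives the time, the measured TCP pose, the force and the opening at its end, in the units of the state.
- get_state(): the state, without advancing time (a new reading comes with each control period).
- get_image(name): name is "side" or "top"; returns a dict with "pixels" (400x640x3 uint8, red, green, blue), "vertical_fov" (degrees; the focal length in pixels is half the picture's height over the tangent of half this angle, whatever the lens; pixels are square), "cx", "cy" (the principal point, pixels), "R" (3x3) and "t" (3): a world point X has camera coordinates R X + t. Camera axes: x right, y down, z forward; pixel columns grow to the right and rows downward; lengths in m; the calibration is good to about 2 mm. A picture is of the moment at which its call begins. There is no depth.
- hand_in(): hands the job in, once; it reports no verdict.
Trained networks look in a picture, given as the dict that the camera call returned (one of the last four; its "shot" number tells which), for a name from the list of things; names that differ only in an ending like _2 or _b are one class to them, and where a whole thing is asked for, a point or a joint stands for the part that bears it (a point fixed in the world has none). Each returns a list of dicts, best first, with "conf" (0 to 1); they miss things now and then, are a little off and sometimes report something else, mostly with a low value. They report only what shows in the picture. A call takes as long as a camera call. They do not tell look-alikes from the thing itself.
- look_for(picture, label): "extent" ([centre column, centre row, width, height] as shares, 0 to 1, of the picture: columns of its width, rows of its height, round what is visible of it).
- cut_out(picture, label): "region" (400x640 bool, what is visible of it) and "extent" ([centre column, centre row, width, height] as shares, 0 to 1, of the picture: columns of its width, rows of its height, round what is visible of it).
The state is a dict: "time_s": time; "qpos": joint angles; "qvel": joint speeds; "tau": joint torques, N m; "tcp_pos": TCP position; "tool_rot": TCP orientation; "contact_force": force on the tool from outside, world axes, zero at the start; "moment": the same for the moment, N m; "opening": opening from 0.0 (shut) to 1.0 (fully open).
Only numpy, scipy, OpenCV 4.12 (cv2) and the standard library are available. Lean on these libraries where they do the work, as an engineer would, in place of code of your own. Each camera call takes 0.05 s, during which the arm holds its last target.

## Task

Take the flat metal plate out of the leaning cradle and turn it over, so that the face with the two blind bores, hidden underneath at the start, will look towards the lens of the bore reader. Lower the plate, bores downwards, through the slot in the reader's roof until the bores are level with the lens, and finish still holding it there in the gripper, upright and still and not wedged against the slot. Leave the mouse and the setting ring where they are.

Things in the scene. Friction and masses are not known exactly. Their poses are not given: they have to be found in the camera images.
- plate_mid (a point): Centre of the loose plain aluminium plate, 8 mm thick (x), 60 wide (y), 120 tall (z), about 0.155 kg. Its z points from the lower to the upper edge (each 60 mm from here). Its +x face is plain; the -x face has two dark blind bores. At the start it leans 20 degrees from upright in the cradle, upper edge to the cradle's -x side, plain face up, bored face down against the rest.
- plate_bores (a point): Midway between the two bores (14 mm diameter, 28 mm apart) on the bored face of the plate: 20 mm above the lower edge, 4 mm to the -x side of the plate's middle plane. Axes as plate_mid. At the start hidden underneath.
- plate: The same plate; this origin is the centre of its lower edge, axes as plate_mid.
- cradle: Fixed metal cradle, base 110 x 100 x 8 mm; origin under the base's middle, on the table, z up. Its rest, 90 mm wide, leans 20 degrees towards its -x side (roughly to the robot) and covers the plate's bored face up to 72 mm from the lower edge; the upper 48 mm are free on both sides. The plate stands on a ledge 30 mm above the table; a 6 mm high lip is 4 mm in front of it.
- reader: Fixed bore reader: grey hood 110 (x) x 130 mm (y), 100 mm high, on a base plate; origin on the table straight under the middle of the roof slot, z up, +x from the slot to the lens. Inside it is empty down to the base plate, 8 mm above the table. Its +x wall has an open window 74 mm wide, from 30 to 80 mm above the table.
- slot_mouth (a point): Centre of the slot at the roof's top, 100 mm above the table. Axes as the reader. The slot is 10 mm along x and 62 mm along y (2 mm more than the plate each way) through the 8 mm roof, edged by steel strips sloping at 45 degrees as a funnel, up to 106 mm above the table.
- lens (a point): Centre of the front glass of the lens, 60 mm above the table, 82 mm to the +x side of the slot's centre, looking to -x through the window at the slot. The lens is a black barrel of 32 mm diameter with a grey 40 mm collar, on a post.
- mouse: Bystander: black computer mouse, 100 x 58 x 30 mm, loose; origin under its middle.
- setting_ring: Bystander: steel setting ring, 52 mm outer diameter, 20 mm high, loose; origin under its middle.
Things that resemble listed ones, but are neither listed nor needed, are in the scene too. Of the things that look like the plate, the middle-sized one is meant.

How it is judged (in metres and radians):
On the way, in this order (a step that is already met when the one before it is completed fails the run):
1. the plate is lifted out of the cradle in the gripper (distance of plate_mid from where it was at the start of the episode above 0.03 m and contact force between plate and the fingers above 1 N and contact force between plate and cradle below 0.05 N), for 0.1 s.
2. the plate's lower end has entered the slot with the bored face towards the lens (x of lens in the frame of plate_mid below -0.06 m and horizontal distance between plate_mid and slot_mouth below 0.008 m and height (world z) of plate between 0.03 and 0.095 m), for 0.1 s.
At the end, for the whole second after the job is handed in: The plate is still held by the fingers inside the slot, upright within 5 degrees and still, its bored face towards the lens, the bores within 7 mm of the lens's height and 4 mm sideways, pressing on the reader with less than 15 N; mouse and setting ring within 30 mm of their places (z of plate_bores in the frame of lens between -0.007 and 0.007 m and x of plate_bores in the frame of reader between 0.001 and 0.007 m and y of plate_bores in the frame of reader between -0.004 and 0.004 m and x of lens in the frame of plate_mid below -0.06 m and angle between plate_mid's own z axis and vertical below 0.09 rad and contact force between plate and the fingers above 1 N and contact force between plate and reader below 15 N and linear speed of plate below 0.01 m/s and distance of each of mouse, setting_ring from where it was at the start of the episode below 0.03 m); the arm keeps its last pose, push and grip.
It fails at once if the mouse or the setting ring is pushed away by more than 30 mm (distance of any of mouse, setting_ring from where it was at the start of the episode above 0.03 m).
It also fails if it takes over 48 s, if anything falls off the work surface, if the arm or the gripper's body presses on something with over 40 N, if the wrist force passes 120 N, or if a joint passes its speed limit or range.

## Working session

There is one attempt and no reset: what is moved stays moved. The work goes in short steps, Python scripts to look and compute and a tool call to move; the robot and the scene stay as the last step left them, time stands still between calls to the robot, and variables do not carry over. Pictures are saved under pics/ and viewed, and the job is handed in when it is done.

Besides the shell and the picture viewer there is one more tool, called as name(argument=value, ...) on one line, values as JSON. step_arm: Moves the arm, as the interface text tells. Its arguments: {"type":"object","properties":{"plan":{"type":"array","items":{"type":"array","items":{"type":"number"}}},"jaw":{"type":"number"},"grip_force":{"type":"number"}},"required":["plan"]}

```bash
ls; mkdir -p pics; cat > h.py <<'E'
from bench import *
import numpy as np, cv2, pickle
def save(im,n): cv2.imwrite('pics/'+n+'.png',im['pixels'][:,:,::-1])
def K(im):
    f=im['pixels'].shape[0]/2/np.tan(np.radians(im['vertical_fov'])/2); return f
def proj(im,X):
    X=np.atleast_2d(X); c=X@np.array(im['R']).T+np.array(im['t']); f=K(im)
    return np.c_[im['cx']+f*c[:,0]/c[:,2], im['cy']+f*c[:,1]/c[:,2]]
def ray(im,u,v):
    f=K(im); d=np.array([(u-im['cx'])/f,(v-im['cy'])/f,1.]); R=np.array(im['R']); return -R.T@np.array(im['t']), R.T@d
def atz(im,u,v,z):
    o,d=ray(im,u,v); return o+d*(z-o[2])/d[2]
E
python3 - <<'E'
from h import *
s=get_state(); print(s)
for n in('side','top'):
    im=get_image(n); save(im,n+'0'); pickle.dump(im,open(n+'0.pkl','wb'))
    print(n,{k:v for k,v in im.items() if k!='pixels'})
    for l in['plate','cradle','reader','lens','mouse','setting_ring']:
        print(l,[(round(d['conf'],2),np.round(np.array(d['extent'])*[640,400,640,400],0)) for d in look_for(im,l)])
E
```

```text
pics
{'time_s': 0.0, 'qpos': array([ 7.15622431e+01,  1.80005009e+01, -2.75565408e+00,  6.93404157e+01,
        3.44839168e-03,  8.99998002e+01]), 'qvel': array([ 0.04805529,  0.05196695,  0.0012139 ,  0.03666838, -0.01174511,
        0.10194438]), 'tau': array([-7.33336092e-04, -5.39589715e+01,  3.39748442e+01,  1.92815607e-02,
        1.93367055e-05,  1.48510043e-05]), 'tcp_pos': array([0.18966014, 0.56891747, 0.40386203]), 'tool_rot': array([[-9.48668868e-01,  3.16270504e-01, -5.90168953e-04],
       [ 3.16271048e-01,  9.48667554e-01, -1.57992146e-03],
       [ 6.01915811e-05, -1.68547566e-03, -9.99998578e-01]]), 'contact_force': array([-0.31820558,  1.02383729,  0.0229104 ]), 'moment': array([-0.0074055 , -0.00991065,  0.01778621]), 'opening': 0.9981574533731626}
side {'vertical_fov': 42.78224458473641, 'cx': 323.73753882351605, 'cy': 201.1769032998755, 'R': array([[-0.97828405, -0.2070925 , -0.00854478],
       [-0.11312449,  0.56802436, -0.81520008],
       [ 0.17367547, -0.79653061, -0.57911641]]), 't': array([0.59622534, 0.15334759, 1.22405244]), 'shot': 1}
plate [(0.66, arra
[... 423 characters left out ...]
20997081466506, 'cx': 319.1282884642381, 'cy': 202.31917640520598, 'R': array([[-0.01331576, -0.99932095, -0.0343559 ],
       [-0.98136482,  0.01964797, -0.19114667],
       [ 0.19169189,  0.03117041, -0.98096005]]), 't': array([-0.01456359,  0.60709232,  0.87350615]), 'shot': 2}
plate [(0.95, array([496., 210.,  72.,  51.])), (0.93, array([382., 153.,  16.,  29.])), (0.69, array([423., 211.,  40.,  17.]))]
cradle [(0.58, array([419., 219.,  51.,  54.]))]
reader [(0.69, array([201., 218.,  69.,  85.]))]
lens [(0.72, array([202., 217.,  73.,  85.]))]
mouse [(0.98, array([316., 277.,  28.,  41.])), (0.26, array([200., 219.,  70.,  81.]))]
setting_ring [(0.56, array([320., 186.,  22.,  18.]))]
```

```bash
python3 - <<'E'
from h import *
for n,(a,b,c,d) in (('side0',(230,110,430,260)),('side0',(230,220,430,370)),('top0',(340,120,540,270)),('top0',(150,130,350,280))):
    im=cv2.imread(f'pics/{n}.png')[b:d,a:c]; cv2.imwrite(f'pics/{n}_{a}_{b}.png',cv2.resize(im,None,fx=4,fy=4,interpolation=cv2.INTER_CUBIC))
E
```

```text
(no output)
```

View pics/side0.png

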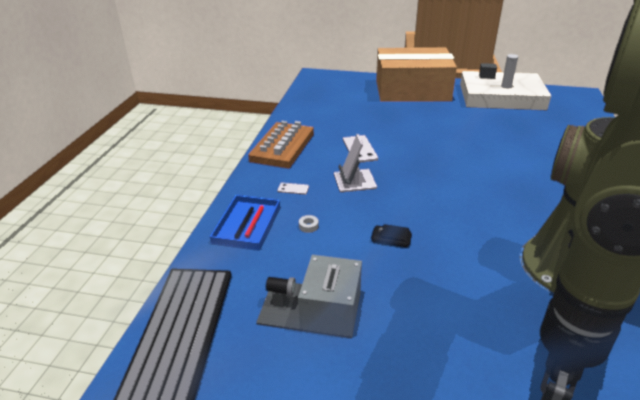

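View pics/top0.png

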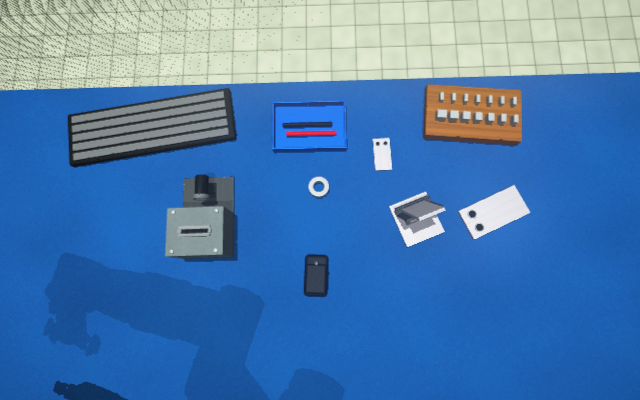

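```bash
ls pics
```

```text
side0.png
side0_230_110.png
side0_230_220.png
top0.png
top0_150_130.png
top0_340_120.png
```

View pics/side0_230_110.png

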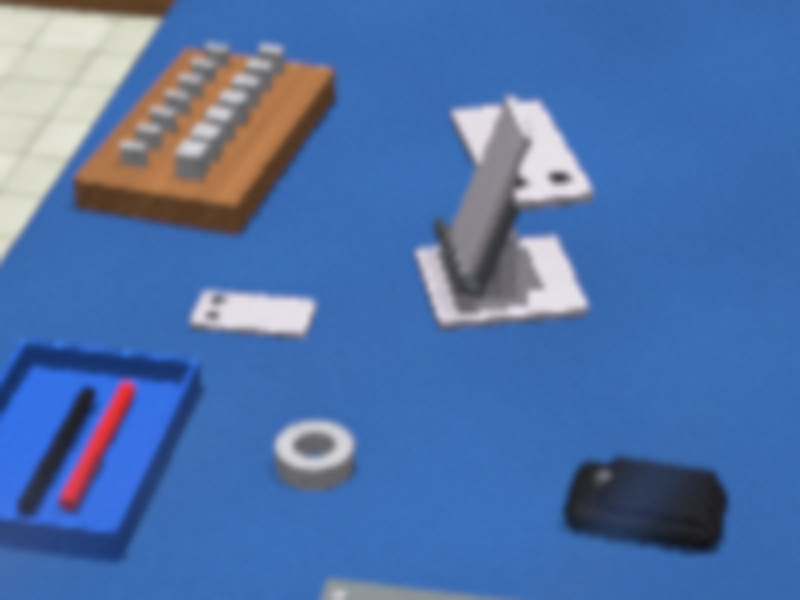

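View pics/side0_230_220.png

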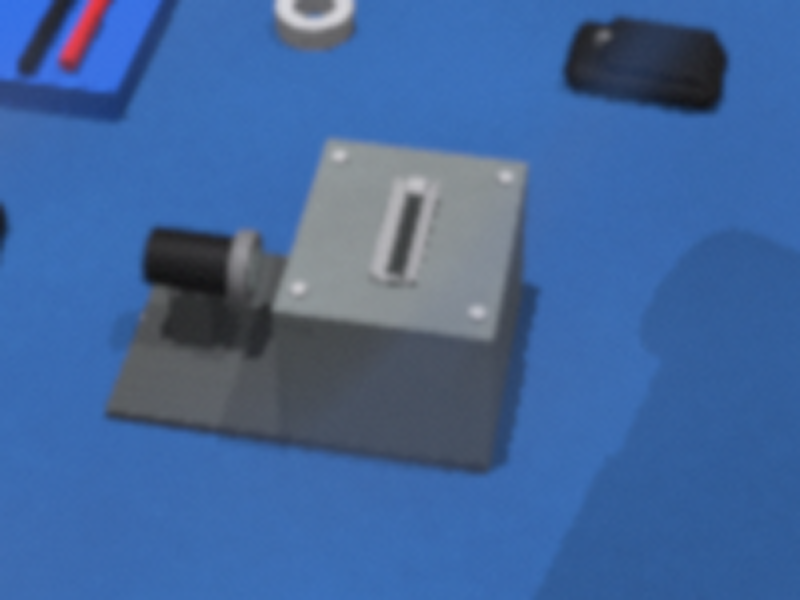

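View pics/top0_340_120.png

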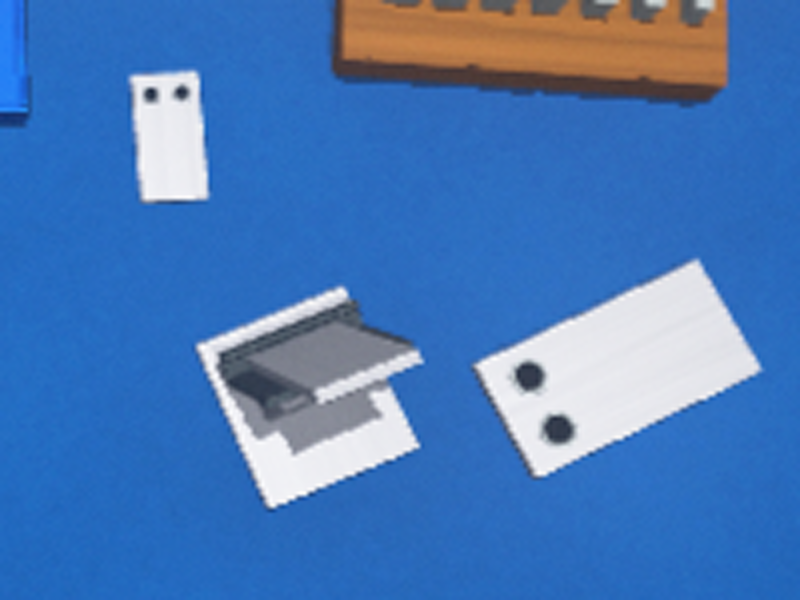

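View pics/top0_150_130.png

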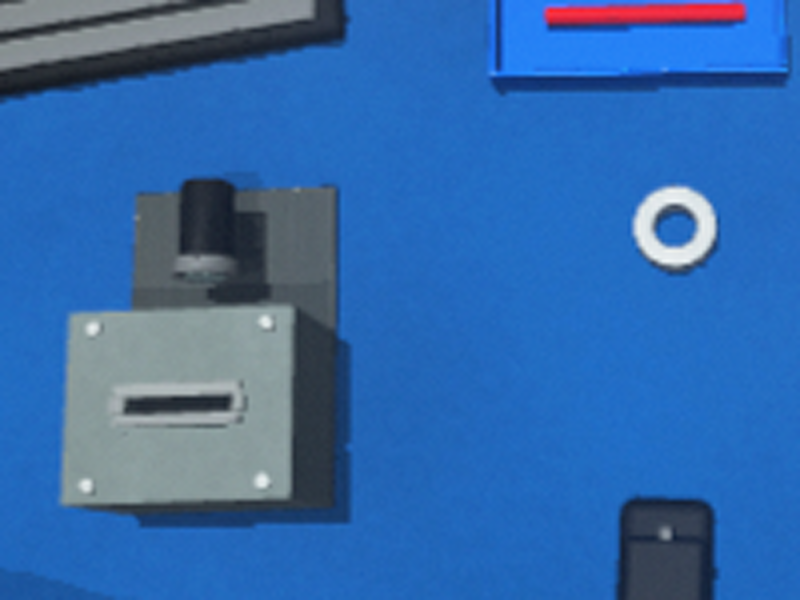

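Top view: the cradle is at about (415,218) and opens image-up. The reader is at (200,230) with the lens on its image-up side, and the big and small decoy plates lie flat. Next I'll fit the poses.

```bash
cat > fit.py <<'E'
from h import *
from scipy.optimize import least_squares
T=pickle.load(open('top0.pkl','rb'));S=pickle.load(open('side0.pkl','rb'))
c=lambda a,b,P:np.array(P)/4.+[a,b]+[-.375,-.375]
def Rz(a): c_,s=np.cos(a),np.sin(a); return np.array([[c_,-s,0],[s,c_,0],[0,0,1]])
def Ry(a): c_,s=np.cos(a),np.sin(a); return np.array([[c_,0,s],[0,1,0],[-s,0,c_]])
def fit(obs,p0,fn):
    r=lambda p:np.concatenate([(proj(im,fn(p,M))-P).ravel() for im,M,P in obs])
    s=least_squares(r,p0); print(np.round(s.x,4)); 
    for im,M,P in obs: print(np.round(proj(im,fn(s.x,M))-P,1).tolist())
    return s.x
pose=lambda p,M:np.array(M)@Rz(p[2]).T+[p[0],p[1],0]
E
cat > f1.py <<'E'
from fit import *
roof=np.array([[55,65,100],[55,-65,100],[-55,-65,100],[-55,65,100]])/1e3
print('reader')
# side: corner order as reader (+x,+y)... 
rd=fit([(T,roof,c(150,130,[(70,313),(295,307),(291,502),(62,503)])),
     (S,roof,c(230,220,[(275,308),(330,138),(527,162),(495,338)]))],[.6,.3,0],pose)
base=np.array([[55,50,8],[55,-50,8],[-55,-50,8],[-55,50,8]])/1e3
print('cradle')
cr=fit([(T,base,c(340,120,[(197,345),(345,288),(420,447),(270,508)])),
     (S,base,c(230,110,[(445,326),(415,250),(556,236),(589,310)]))],[.6,-.15,.4],pose)
fit([(T,roof,c(150,130,[(70,313),(295,307),(291,502),(62,503)]))],[.6,.3,0],pose)
fit([(S,roof,c(230,220,[(275,308),(330,138),(527,162),(495,338)]))],[.6,.3,0],pose)
print('plate top edge')
# plate: params x,y of lower edge centre, yaw, at z: lower edge
def pl(p,M):
    return np.array(M)@(Rz(p[2])@Ry(np.radians(-20))).T+[p[0],p[1],.0315]
M=np.array([[4,30,120],[4,-30,120],[-4,-30,120],[-4,30,120]])/1e3
pp=fit([(T,M[[0,1,2,3]],c(340,120,[(312,390),(420,348),(424,360),(316,404)])),
 (S,M[[0,1]],c(230,110,[(524,140),(508,98)]))],[cr[0],cr[1],cr[2]],pl)
print('plate low edge in cradle frame',(np.r_[pp[:2]-cr[:2],0]@Rz(cr[2])),np.degrees(pp[2]-cr[2]))
E
python3 f1.py
```

```text
reader
[0.538  0.2581 0.0131]
[[0.1, 0.2], [-0.1, -0.1], [-0.1, -0.5], [-0.2, 0.9]]
[[-0.4, -0.1], [-0.2, -0.4], [0.6, -0.1], [-0.4, 0.1]]
cradle
[ 0.5701 -0.2629  0.3731]
[[-0.3, 0.4], [-0.6, -0.4], [-0.2, 0.3], [-0.1, 0.6]]
[[-1.0, -1.3], [0.3, -0.4], [0.1, -0.2], [-0.1, -1.0]]
[0.5382 0.2579 0.0058]
[[0.4, -0.1], [0.2, -0.0], [-0.2, -0.4], [-0.3, 0.6]]
[0.5378 0.2584 0.0206]
[[-0.1, 0.2], [-0.4, -0.2], [0.5, -0.2], [-0.0, 0.1]]
plate top edge
[ 0.599  -0.2517  0.3568]
[[0.2, -0.1], [-0.8, 0.2], [-0.7, 0.7], [0.4, -0.1]]
[[-0.2, -1.7], [-0.5, -1.1]]
plate low edge in cradle frame [ 3.10166488e-02 -6.80480027e-05  0.00000000e+00] -0.9318523653489588
```

```bash
cat > rel.py <<'E'
from fit import *
from scipy.spatial.transform import Rotation as Ro
def rel(Rt,pt,s=None):
    s=s or get_state(); 
    return np.round(100*(np.array(pt)-s['tcp_pos']),2), np.round(np.degrees(Ro.from_matrix(Rt@s['tool_rot'].T).as_rotvec()),2)
yaw=.365; Rp=Rz(yaw)@Ry(np.radians(-20)); low=np.array([.599,-.2517,.0315])
Rg=np.c_[Rp[:,1],Rp[:,0],-Rp[:,2]]
def tcp(g,back=0): return low+Rp[:,2]*(g+.155+back)
E
python3 - <<'E'
from rel import *
print(tcp(.098,.1),tcp(.098))
print(rel(Rg,tcp(.098,.1))); print(rel(Rg,tcp(.098)))
E
```

```text
[ 0.48622033 -0.2947956   0.3632115 ] [ 0.51816925 -0.28258721  0.26924223]
(array([ 29.65, -86.4 ,  -4.15]), array([ 14.92, -14.29, -50.12]))
(array([ 32.84, -85.18, -13.55]), array([ 14.92, -14.29, -50.12]))
```

step_arm(plan=[[31,-37,2,5,-5,-15],[31,-37,2,5,-5,-15],[31,-37,2,5,-5,-15],[31,-37,2,5,-5,-15],[31,-37,2,5,-5,-15],[31,-37,2,5,-5,-15],[31,-37,2,5,-5,-15],[31,-37,2,5,-5,-15],[31,-37,2,5,-5,-15],[29.7,-86.4,-4.2,14.9,-14.3,-50.1],[29.7,-86.4,-4.2,14.9,-14.3,-50.1],[29.7,-86.4,-4.2,14.9,-14.3,-50.1],[29.7,-86.4,-4.2,14.9,-14.3,-50.1],[29.7,-86.4,-4.2,14.9,-14.3,-50.1],[29.7,-86.4,-4.2,14.9,-14.3,-50.1],[29.7,-86.4,-4.2,14.9,-14.3,-50.1],[29.7,-86.4,-4.2,14.9,-14.3,-50.1],[29.7,-86.4,-4.2,14.9,-14.3,-50.1],[29.7,-86.4,-4.2,14.9,-14.3,-50.1],[29.7,-86.4,-4.2,14.9,-14.3,-50.1]], jaw=5)

```text
time_s: 2.7
tcp_pos: [0.4863, -0.2986, 0.3622]
tool_rot: [[-0.354, 0.879, 0.32], [0.935, 0.333, 0.12], [-0.001, 0.341, -0.94]]
contact_force: [1.2, 1.2, 0.2]
opening: 0.584
```

```bash
python3 - <<'E'
from rel import *
print(rel(Rg,tcp(.098,.1))); print(rel(Rg,tcp(.098))); print(get_state()['qpos'],get_state()['time_s'])
for n in('side','top'):
    im=get_image(n); save(im,n+'1'); pickle.dump(im,open(n+'1.pkl','wb'))
E
python3 - <<'E'
import cv2,numpy as np
a=cv2.imread('pics/side1.png')[80:230,260:460];b=cv2.imread('pics/top1.png')[150:300,340:540]
for n,i in(('s',a),('t',b)): cv2.imwrite(f'pics/{n}1c.png',cv2.resize(i,None,fx=4,fy=4,interpolation=2))
E
```

```text
(array([-0.01,  0.38,  0.1 ]), array([ 0.09, -0.01,  0.18]))
(array([ 3.18,  1.6 , -9.3 ]), array([ 0.09, -0.01,  0.18]))
[-36.06046209  10.38933039 -19.77828825  48.51922341  16.55547713
  34.84674109] 2.7
```

View pics/s1c.png

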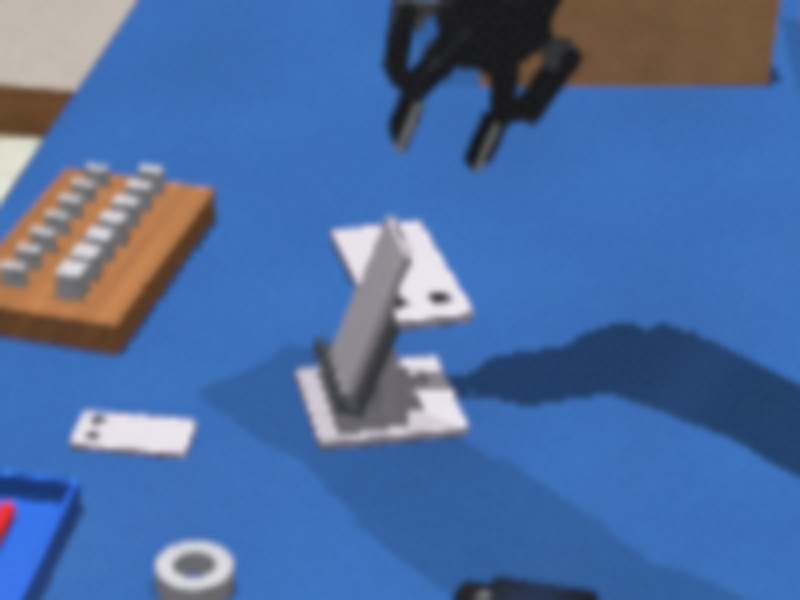

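View pics/t1c.png

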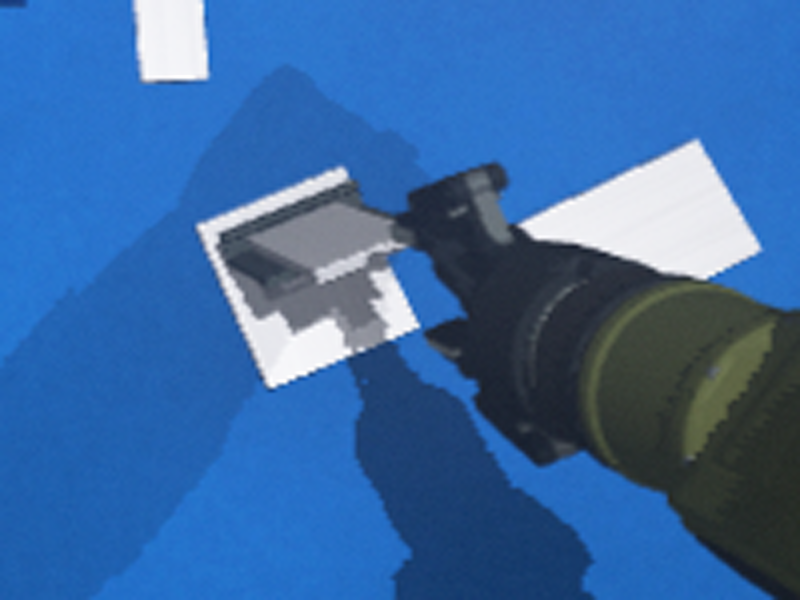

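```bash
python3 - <<'E'
from rel import *
s=get_state();S=pickle.load(open('side1.pkl','rb'))
p=s['tcp_pos'];R=s['tool_rot']
for d in(.14,.155,.173):
  for y in(-.025,0,.025): print(d,y,((proj(S,p+R[:,2]*d+R[:,1]*y)-[260,80])*4).round())
for z in (0,.06,.12,.2): print(z,((proj(S,low+Rp[:,2]*z)-[260,80])*4).round())
E
```

```text
0.14 -0.025 [[480. 124.]]
0.14 0 [[448. 116.]]
0.14 0.025 [[415. 107.]]
0.155 -0.025 [[472. 144.]]
0.155 0 [[440. 135.]]
0.155 0.025 [[407. 126.]]
0.173 -0.025 [[462. 166.]]
0.173 0 [[430. 158.]]
0.173 0.025 [[397. 149.]]
0 [[339. 372.]]
0.06 [[368. 304.]]
0.12 [[398. 233.]]
0.2 [[440. 133.]]
```

step_arm(plan=[[0,0.4,0.1,0,0,0.2],[0.8,0.7,-2.3,0,0,0.2],[1.6,1,-4.6,0,0,0.2],[2.4,1.3,-7,0,0,0.2],[3.2,1.6,-9.3,0,0,0.2],[3.2,1.6,-9.3,0,0,0.2],[3.2,1.6,-9.3,0,0,0.2]])

```text
time_s: 3.5
tcp_pos: [0.5185, -0.2806, 0.2694]
tool_rot: [[-0.358, 0.878, 0.318], [0.934, 0.337, 0.122], [0.0, 0.341, -0.94]]
contact_force: [-1.1, -0.2, 0.2]
opening: 0.587
```

```bash
python3 - <<'E'
from rel import *
print(rel(Rg,tcp(.098))); print(get_state()['qpos'],get_state()['time_s'])
for n in('side','top'):
    im=get_image(n); save(im,n+'2'); pickle.dump(im,open(n+'2.pkl','wb'))
E
python3 - <<'E'
import cv2,numpy as np
a=cv2.imread('pics/side2.png')[80:230,260:460];b=cv2.imread('pics/top2.png')[150:300,340:540]
for n,i in(('s',a),('t',b)): cv2.imwrite(f'pics/{n}2c.png',cv2.resize(i,None,fx=4,fy=4,interpolation=2))
E
```

```text
(array([-0.03, -0.2 , -0.02]), array([ 0.01, -0.08, -0.08]))
[-32.62923566  16.52284536 -25.10451701  36.25102677  15.93463978
  38.08212219] 3.5
```

View pics/s2c.png

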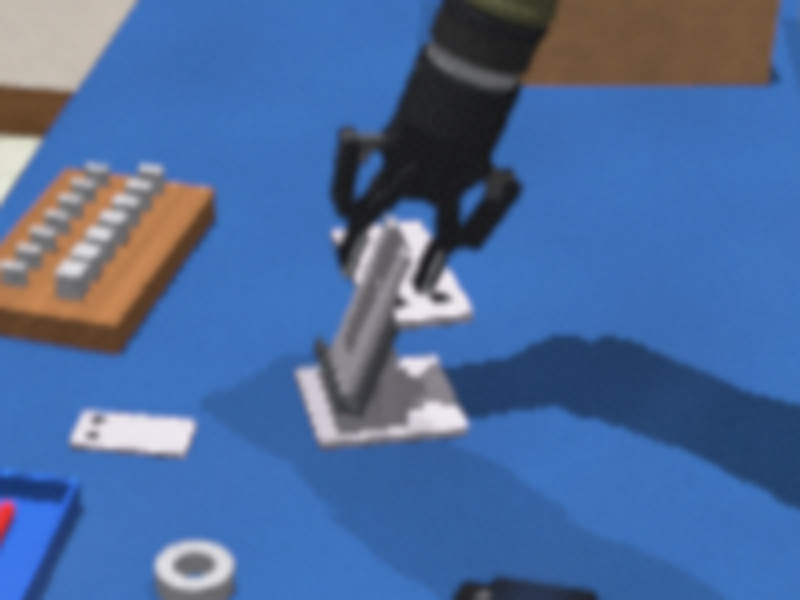

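View pics/t2c.png

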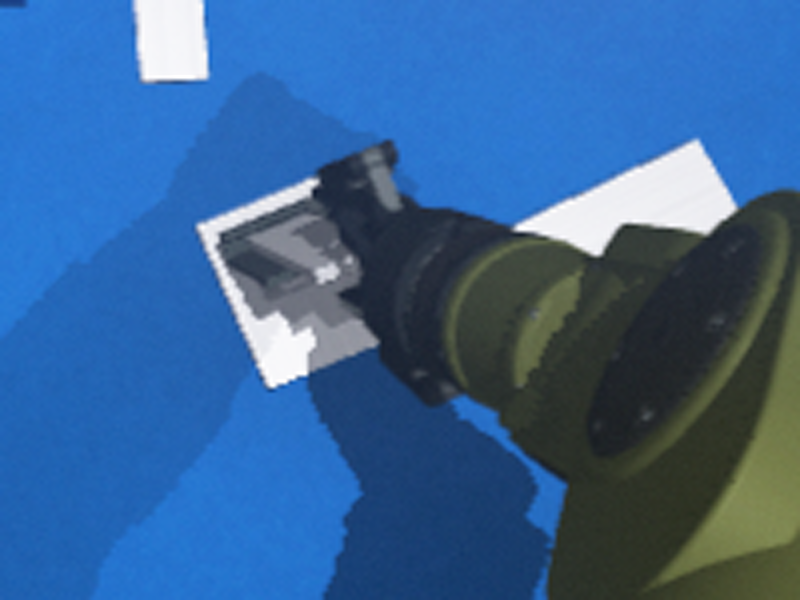

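step_arm(plan=[[0,-0.2,0,0,0,0],[0,-0.2,0,0,0,0],[0,-0.2,0,0,0,0],[0,-0.2,0,0,0,0],[0,-0.2,0,0,0,0],[0,-0.2,0,0,0,0],[0,-0.2,0,0,0,0],[0,-0.2,0,0,0,0]], jaw=0, grip_force=60)

```text
time_s: 4.4
tcp_pos: [0.5186, -0.2843, 0.2716]
tool_rot: [[-0.356, 0.878, 0.321], [0.934, 0.336, 0.119], [-0.003, 0.342, -0.94]]
contact_force: [-3.2, -1.0, 5.9]
opening: 0.087
```

step_arm(plan=[[-0.3,-0.1,0.9,0,0,0],[-0.6,-0.2,1.9,0,0,0],[-1,-0.4,3.2,0,0,0],[-1.4,-0.5,5,0,0,0],[-2,-0.7,7.5,0,0,0],[-2.5,-0.9,10,0,0,0],[-2.5,-0.9,13,0,0,0],[-2.5,-0.9,15,0,0,0],[-2.5,-0.9,15,0,0,0],[-2.5,-0.9,15,0,0,0]])

```text
time_s: 5.4
tcp_pos: [0.4933, -0.2934, 0.4219]
tool_rot: [[-0.356, 0.878, 0.321], [0.934, 0.336, 0.118], [-0.004, 0.342, -0.94]]
contact_force: [-0.3, 0.4, -1.9]
opening: 0.087
```

```bash
python3 - <<'E'
from rel import *
print(get_state()['qpos'],get_state()['time_s'])
for n in('side','top'):
    im=get_image(n); save(im,n+'3'); pickle.dump(im,open(n+'3.pkl','wb'))
E
python3 - <<'E'
import cv2,numpy as np
a=cv2.imread('pics/side3.png')[60:210,260:460]
for n,i in(('s',a),): cv2.imwrite(f'pics/{n}3c.png',cv2.resize(i,None,fx=4,fy=4,interpolation=2))
E
```

```text
[-35.17393917   8.66237982 -13.90345873  55.74170043  16.34717508
  35.61589084] 5.4
```

View pics/s3c.png

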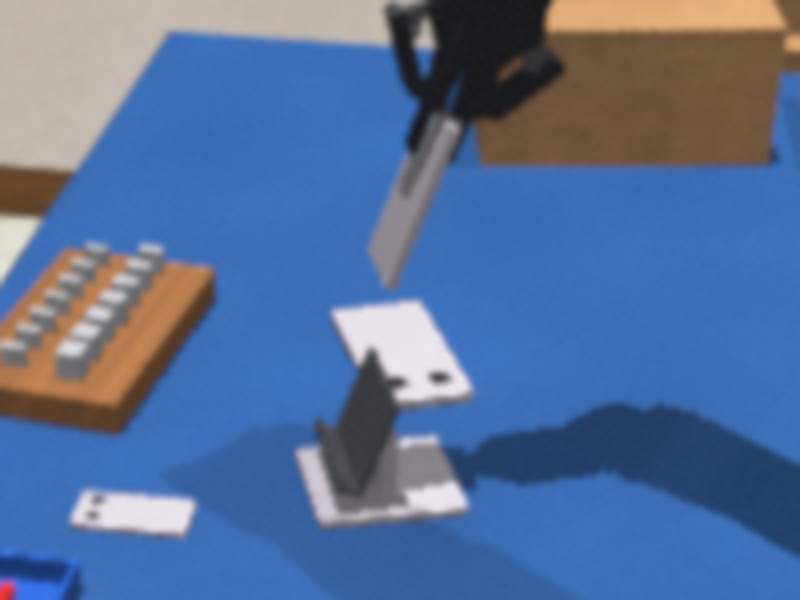

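```bash
cat >> rel.py <<'E'
r=.0131; xy=np.array([.538,.2581])
def Rr(y): return np.array([[np.sin(y),-np.cos(y),0],[-np.cos(y),-np.sin(y),0],[0,0,-1.]])
E
python3 - <<'E'
from rel import *
print(rel(Rr(np.radians(-75)),[.5,0,.42])); print(rel(Rr(r),[*xy,.39]))
E
```

```text
(array([ 7.000e-01,  2.931e+01, -1.000e-02]), array([-19.36,  10.01,  83.21]))
(array([ 4.5 , 55.12, -3.01]), array([-27.63,  -5.14, 157.7 ]))
```

step_arm(plan=[[0.7,29.3,0,-19.4,10,83.2],[0.7,29.3,0,-19.4,10,83.2],[0.7,29.3,0,-19.4,10,83.2],[0.7,29.3,0,-19.4,10,83.2],[0.7,29.3,0,-19.4,10,83.2],[0.7,29.3,0,-19.4,10,83.2],[0.7,29.3,0,-19.4,10,83.2],[0.7,29.3,0,-19.4,10,83.2],[0.7,29.3,0,-19.4,10,83.2],[0.7,29.3,0,-19.4,10,83.2],[0.7,29.3,0,-19.4,10,83.2]])

```text
time_s: 6.6
tcp_pos: [0.4998, 0.0004, 0.4185]
tool_rot: [[-0.966, -0.26, -0.003], [-0.26, 0.966, -0.0], [0.003, 0.0, -1.0]]
contact_force: [-0.0, 0.6, -1.9]
opening: 0.086
```

```bash
python3 - <<'E'
from rel import *
print(get_state()['qpos'])
print(rel(Rr(r),[*xy,.39]))
E
```

```text
[ 4.99232756e-02  6.94063743e+00 -1.47436957e+01  6.84799053e+01
 -1.91720332e-02 -1.50143201e+01]
(array([ 3.82, 25.77, -2.85]), array([ 0.12, -0.13, 75.69]))
```

step_arm(plan=[[3.8,25.8,-1.8,0.1,-0.1,75.7],[3.8,25.8,-1.8,0.1,-0.1,75.7],[3.8,25.8,-1.8,0.1,-0.1,75.7],[3.8,25.8,-1.8,0.1,-0.1,75.7],[3.8,25.8,-1.8,0.1,-0.1,75.7],[3.8,25.8,-1.8,0.1,-0.1,75.7],[3.8,25.8,-1.8,0.1,-0.1,75.7],[3.8,25.8,-1.8,0.1,-0.1,75.7],[3.8,25.8,-1.8,0.1,-0.1,75.7],[3.8,25.8,-1.8,0.1,-0.1,75.7],[3.8,25.8,-1.8,0.1,-0.1,75.7],[3.8,25.8,-1.8,0.1,-0.1,75.7]])

```text
time_s: 7.8
tcp_pos: [0.5377, 0.2582, 0.4002]
tool_rot: [[0.01, -1.0, -0.001], [-1.0, -0.01, -0.0], [0.0, 0.001, -1.0]]
contact_force: [0.2, -1.0, -2.2]
opening: 0.083
```

```bash
python3 - <<'E'
from rel import *
print(get_state()['qpos'])
print(rel(Rr(r),[*xy,.39]))
for n in('side','top'):
    im=get_image(n); save(im,n+'4'); pickle.dump(im,open(n+'4.pkl','wb'))
E
python3 - <<'E'
import cv2,numpy as np
a=cv2.imread('pics/side4.png')[180:330,230:430];b=cv2.imread('pics/top4.png')[150:300,110:310]
for n,i in(('s',a),('t',b)): cv2.imwrite(f'pics/{n}4c.png',cv2.resize(i,None,fx=4,fy=4,interpolation=2))
E
```

```text
[ 2.56518411e+01  1.77018134e+01 -3.64673132e+00  6.86884664e+01
 -7.73375435e-03 -6.49185647e+01]
(array([ 0.03, -0.01, -1.02]), array([ 0.02, -0.03,  0.18]))
```

View pics/s4c.png

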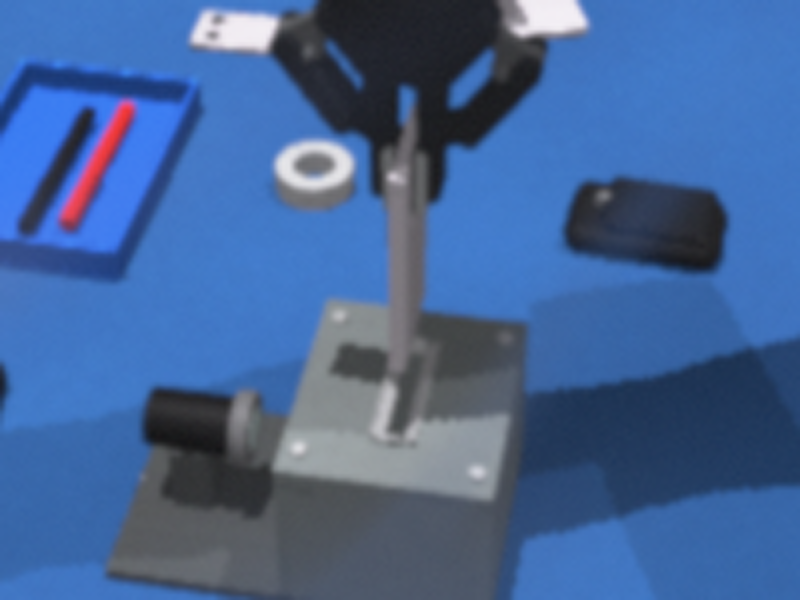

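View pics/t4c.png

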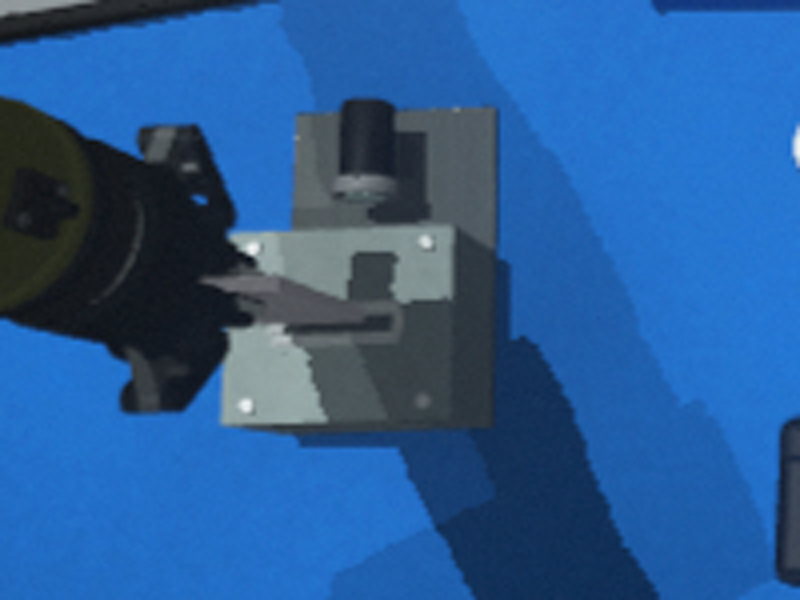

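```bash
cat > ov.py <<'E'
import sys
from rel import *
# overlay predicted plate (g = grasp height on plate, dy= plate offset along tool x) and slot
def ov(n,k,g=.098,dx=0,dy=0,st=None,F=8,slot=True):
    im=pickle.load(open(f'{n}{k}.pkl','rb')); st=st or get_state()
    p=st['tcp_pos'];R=st['tool_rot']
    P=lambda M:(p+R[:,2]*(.155)+ (np.array(M)+[dx,dy,-g])@np.c_[R[:,1],R[:,0],-R[:,2]].T)
    c=P([[a,b,z] for z in(0,.12) for a,b in((.004,.03),(.004,-.03),(-.004,-.03),(-.004,.03))])
    sl=pose([*xy,r],np.array([[a,b,100] for a,b in((5,31),(5,-31),(-5,-31),(-5,31))])/1e3)
    sf=pose([*xy,r],np.array([[a,b,106] for a,b in((11,37),(11,-37),(-11,-37),(-11,37))])/1e3)
    u=proj(im,c);us=proj(im,sl);uf=proj(im,sf)
    ctr=us.mean(0)+([0,-15] if n=='side' else [-10,-3]); o=np.round(ctr-[50,37]).astype(int)
    cr=im['pixels'][o[1]:o[1]+75,o[0]:o[0]+100,::-1]
    b=cv2.resize(cr,None,fx=F,fy=F,interpolation=cv2.INTER_CUBIC); a=b.copy()
    q=lambda v:np.round((v-o+.5)*F-.5).astype(int)
    def pg(v,col): cv2.polylines(b,[q(v).reshape(-1,1,2)],True,col,1)
    if slot: pg(us,(0,255,255)); pg(uf,(0,128,255))
    pg(u[:4],(0,0,255)); pg(u[4:],(0,0,255))
    for i in range(4): cv2.line(b,tuple(q(u[i])),tuple(q(u[i+4])),(0,0,255),1)
    cv2.imwrite(f'pics/{n}{k}_ov.png',b); cv2.imwrite(f'pics/{n}{k}_raw.png',a)
    print(n,'origin',o,np.round(q(u[:4])).tolist())
E
python3 -c "
from ov import *
ov('side','4');ov('top','4')"
```

```text
side origin [281 226] [[444, 203], [400, 362], [368, 357], [413, 199]]
top origin [134 191] [[535, 315], [314, 322], [315, 292], [536, 286]]
```

View pics/side4_ov.png

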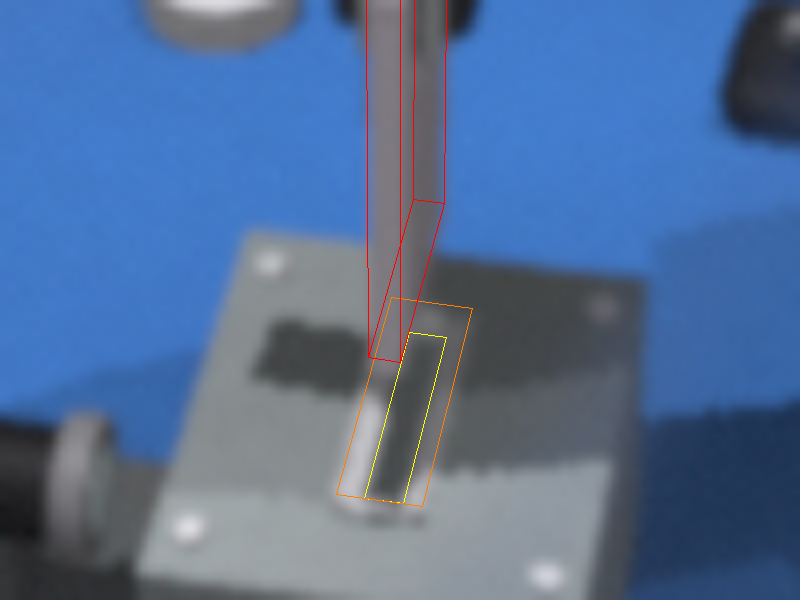

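View pics/top4_ov.png

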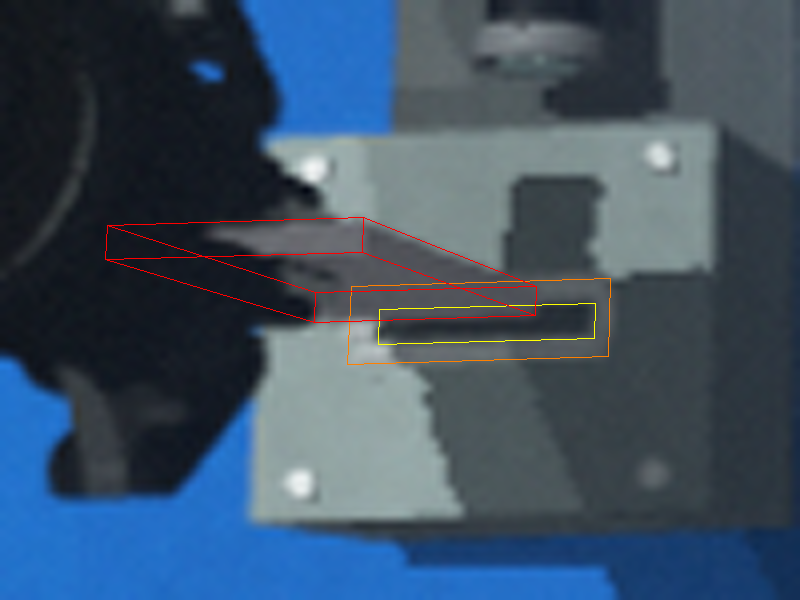

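View pics/side4_raw.png

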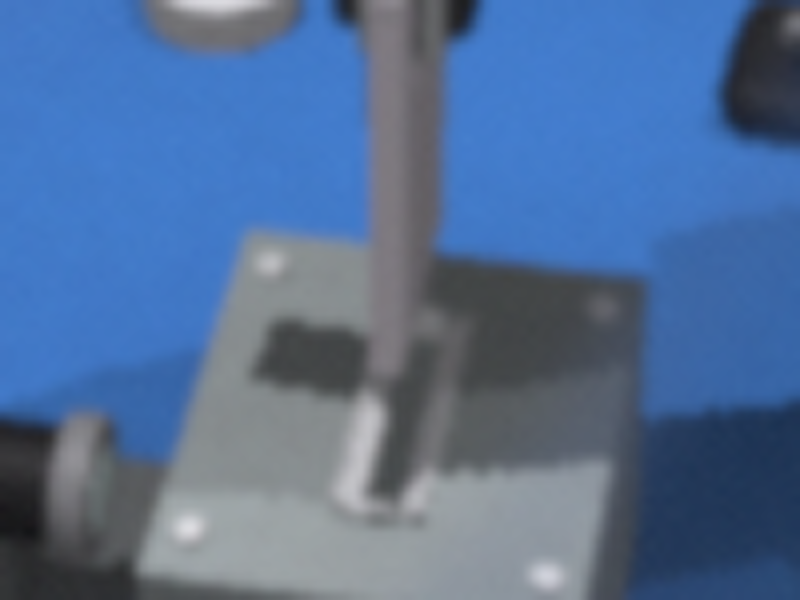

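View pics/top4_raw.png

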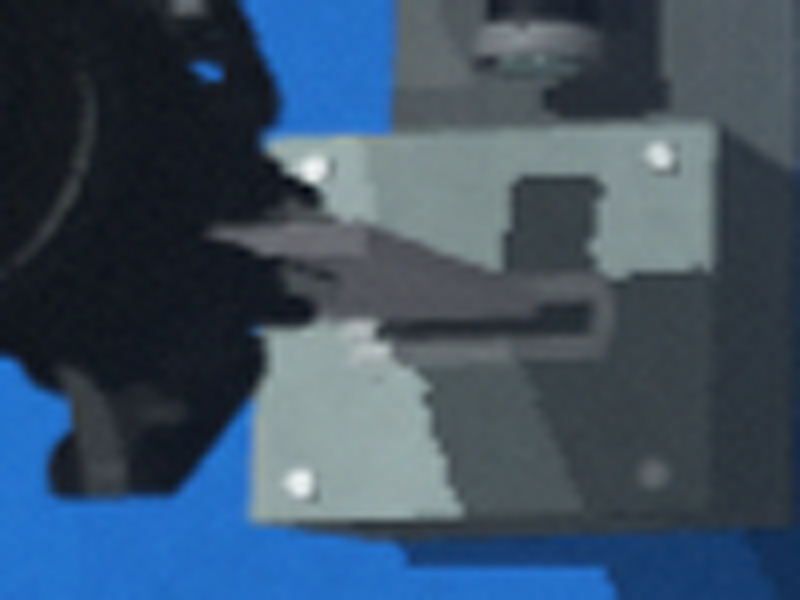

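```bash
python3 - <<'E'
from h import *
for n,(a,b) in (('side',(315,225)),('top',(165,212))):
    im=pickle.load(open(n+'4.pkl','rb'))['pixels'][b:b+50,a:a+50,::-1]
    if n=='top': im=np.clip((im.astype(float)-20)*1.6,0,255).astype(np.uint8)
    cv2.imwrite(f'pics/{n}4_z.png',cv2.resize(im,None,fx=12,fy=12,interpolation=cv2.INTER_LANCZOS4))
E
```

```text
(no output)
```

View pics/side4_z.png

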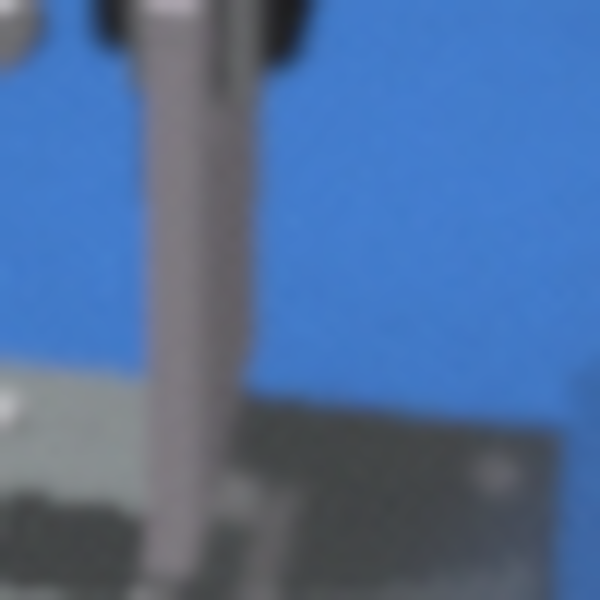

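View pics/top4_z.png

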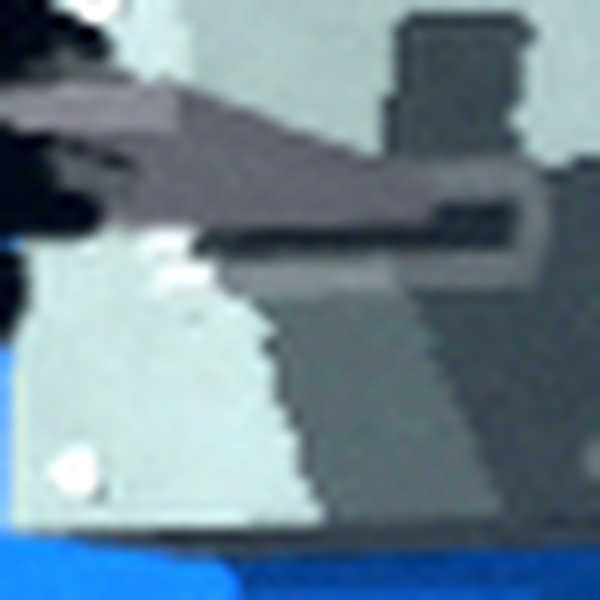

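```bash
cat > pf.py <<'E'
from rel import *
def Rx(a): c_,s=np.cos(a),np.sin(a); return np.array([[1,0,0],[0,c_,-s],[0,s,c_]])
def plate(st,q,M):  # q: dx,dy,g (mm), tilt about plate x, about plate y (deg)
    p=st['tcp_pos'];R=st['tool_rot'];W=np.c_[R[:,1],R[:,0],-R[:,2]]@Rx(np.radians(q[3]))@Ry(np.radians(q[4]))
    W0=np.c_[R[:,1],R[:,0],-R[:,2]]
    return p+R[:,2]*.155+W0@[q[0]/1e3,q[1]/1e3,0]+(np.array(M)-[0,0,q[2]/1e3])@W.T
def pfit(st,obs,prior=(0,0,98,0,0),sig=(2,5,10,3,1)):
    f=lambda q:np.concatenate([(proj(im,plate(st,q,M))-P).ravel()/.5 for im,M,P in obs]+[(q-np.array(prior))/sig])
    s=least_squares(f,prior); C=np.linalg.inv(s.jac.T@s.jac)
    print('dx,dy,g,tx,ty',np.round(s.x,2),'+-',np.round(np.sqrt(np.diag(C)),2)); print(np.round(s.fun,1)); return s.x
E
python3 - <<'E'
from pf import *
# plate frame: +x -> world -x, +y -> world -y.
S=pickle.load(open('side4.pkl','rb'));T=pickle.load(open('top4.pkl','rb'));st=get_state()
h=lambda a:np.array(a)/1e3
q=pfit(st,[(S,h([[-4,-30,0],[4,-30,0],[4,30,0]]),np.array([[326.6,272],[331,272.6],[335.2,254.5]])),
 (T,h([[4,30,0],[-4,30,120]]),np.array([[200.6,229.7],[179.1,218.6]]))])
W=plate(st,q,h([[0,0,0],[0,0,60]])); print(W)
E
```

```text
dx,dy,g,tx,ty [  0.54  -1.09 102.61  -0.49   0.41] +- [0.71 0.71 0.92 0.62 0.44]
[-0.5  1.  -1.3  0.9  1.1 -2.3 -0.7  0.9  0.7 -0.2  0.3 -0.2  0.5 -0.2
  0.4]
[[0.53788209 0.26013388 0.14277868]
 [0.53747042 0.25963754 0.20277522]]
```

step_arm(plan=[[0,-0.15,-1,0,0,0.1],[0,-0.15,-2,0,0,0.1],[0,-0.15,-3,0,0,0.1],[0,-0.15,-3,0,0,0.1],[0,-0.15,-3,0,0,0.1]])

```text
time_s: 8.4
tcp_pos: [0.5376, 0.2567, 0.3697]
tool_rot: [[0.013, -1.0, -0.001], [-1.0, -0.013, -0.001], [0.001, 0.001, -1.0]]
contact_force: [-0.9, -0.1, -1.2]
opening: 0.088
```

```bash
python3 - <<'E'
from ov import *
for n in('side','top'):
    im=get_image(n); save(im,n+'5'); pickle.dump(im,open(n+'5.pkl','wb')); ov(n,'5',.102,0,-.001)
E
```

```text
side origin [281 226] [[443, 301], [401, 461], [370, 456], [413, 297]]
top origin [134 191] [[576, 329], [364, 335], [365, 307], [577, 300]]
```

View pics/side5_ov.png

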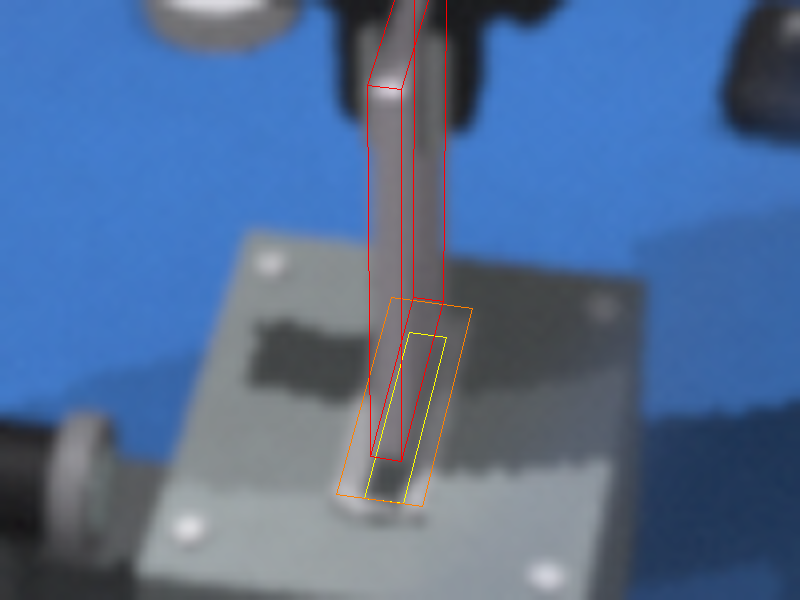

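View pics/side5_raw.png

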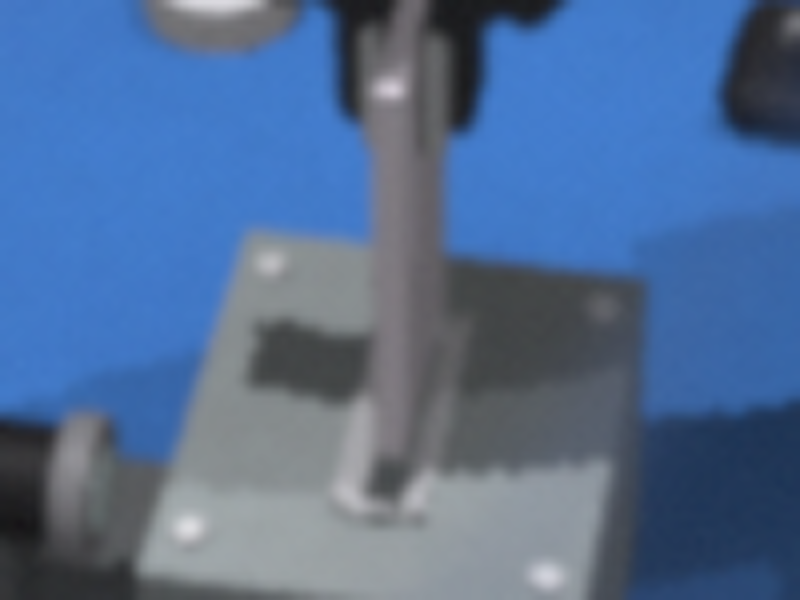

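View pics/top5_ov.png

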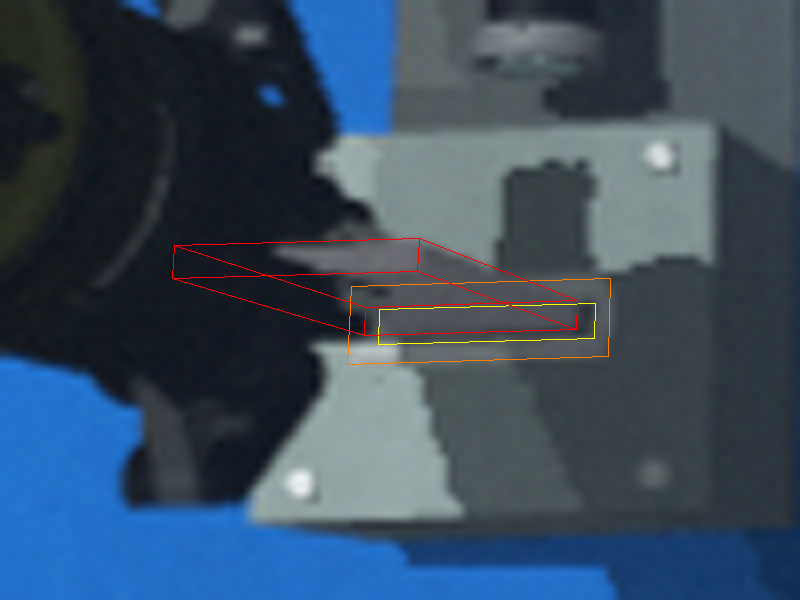

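View pics/top5_raw.png

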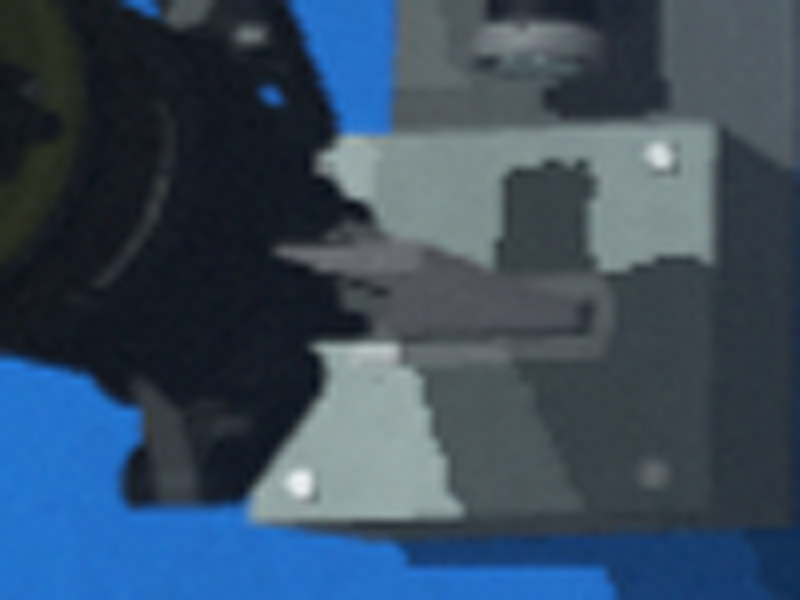

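```bash
cat > edge.py <<'E'
from pf import *
def edges(k,st,rows):
    S=pickle.load(open(f'side{k}.pkl','rb'));px=S['pixels'].astype(float); sig=px[:,:,0]-px[:,:,2]  # red-blue
    out=[]
    for v in rows:
        l=sig[v]
        g=np.gradient(l); seg=slice(320,334); 
        def sub(a,b,sg):
            # half-level crossing
            i=a+np.argmax(sg*g[a:b]); lo,hi=l[i-4],l[i+3] ; 
            m=(l[i-4]+ l[i+3])/2
            x=np.arange(i-4,i+4); y=l[i-4:i+4]
            w=np.clip(sg*g[i-3:i+4],0,None); return (w*np.arange(i-3,i+4)).sum()/w.sum()
        out.append((v,sub(322,332,1),sub(332,342,-1)))
    return S,np.array(out)
if __name__=='__main__':
    import sys
    st=get_state();S,e=edges(5,st,range(243,258))
    for qq in([0,-1,102,0,0],[0,-1,102,0,-1]):
        L=proj(S,plate(st,qq,[[-.004,-.03,z] for z in(0,.12)]));R=proj(S,plate(st,qq,[[.004,.03,z] for z in(0,.12)]))
        li=np.interp(e[:,0],L[::-1,1][::1] if L[0,1]>L[1,1] else L[:,1],L[::-1,0]);ri=np.interp(e[:,0],R[::-1,1],R[::-1,0])
        print(qq); print(np.round(np.c_[e[:,0],e[:,1]-li,e[:,2]-ri],2).tolist())
E
python3 edge.py
```

```text
[0, -1, 102, 0, 0]
[[243.0, -0.34, 0.98], [244.0, 0.1, 0.57], [245.0, 0.48, 0.36], [246.0, 0.56, 0.22], [247.0, 0.53, 0.2], [248.0, 0.53, 0.17], [249.0, 0.54, 0.2], [250.0, 0.53, 0.22], [251.0, 0.53, 0.24], [252.0, 0.55, 0.24], [253.0, 0.53, 0.28], [254.0, 0.57, 0.3], [255.0, 0.67, 0.3], [256.0, 0.79, 0.3], [257.0, 0.81, 0.47]]
[0, -1, 102, 0, -1]
[[243.0, -0.33, 0.58], [244.0, 0.09, 0.15], [245.0, 0.44, -0.08], [246.0, 0.51, -0.25], [247.0, 0.45, -0.29], [248.0, 0.43, -0.34], [249.0, 0.42, -0.33], [250.0, 0.38, -0.34], [251.0, 0.37, -0.33], [252.0, 0.36, -0.35], [253.0, 0.32, -0.33], [254.0, 0.33, -0.34], [255.0, 0.42, -0.36], [256.0, 0.51, -0.38], [257.0, 0.51, -0.24]]
```

step_arm(plan=[[0.06,0.03,-0.4,0,0,0],[0.06,0.03,-0.8,0,0,0],[0.06,0.03,-1.2,0,0,0],[0.06,0.03,-1.5,0,0,0],[0.06,0.03,-1.5,0,0,0]])

```text
time_s: 9.0
tcp_pos: [0.5384, 0.2573, 0.3551]
tool_rot: [[0.013, -1.0, -0.0], [-1.0, -0.013, 0.0], [-0.0, 0.0, -1.0]]
contact_force: [0.3, 0.2, -3.3]
opening: 0.086
```

step_arm(plan=[[0,0,-0.3,0,0,0],[0,0,-0.6,0,0,0],[0,0,-0.9,0,0,0],[0,0,-1.2,0,0,0],[0,0,-1.2,0,0,0],[0,0,-1.2,0,0,0]])

```text
time_s: 9.6
tcp_pos: [0.5383, 0.2573, 0.343]
tool_rot: [[0.013, -1.0, -0.001], [-1.0, -0.013, 0.0], [-0.0, 0.001, -1.0]]
contact_force: [-0.5, 1.0, -2.5]
opening: 0.086
```

```bash
python3 - <<'E'
from ov import *
s=get_state();print(s['moment'],s['contact_force'])
for n in('side','top'):
    im=get_image(n); save(im,n+'6'); pickle.dump(im,open(n+'6.pkl','wb')); ov(n,'6',.102,0,-.001)
E
```

```text
[ 0.3275541   0.03633431 -0.01166713] [-0.51479377  0.96394932 -2.51601863]
side origin [281 226] [[441, 378], [399, 540], [368, 535], [411, 375]]
top origin [134 191] [[605, 339], [399, 346], [400, 318], [606, 312]]
```

View pics/side6_raw.png

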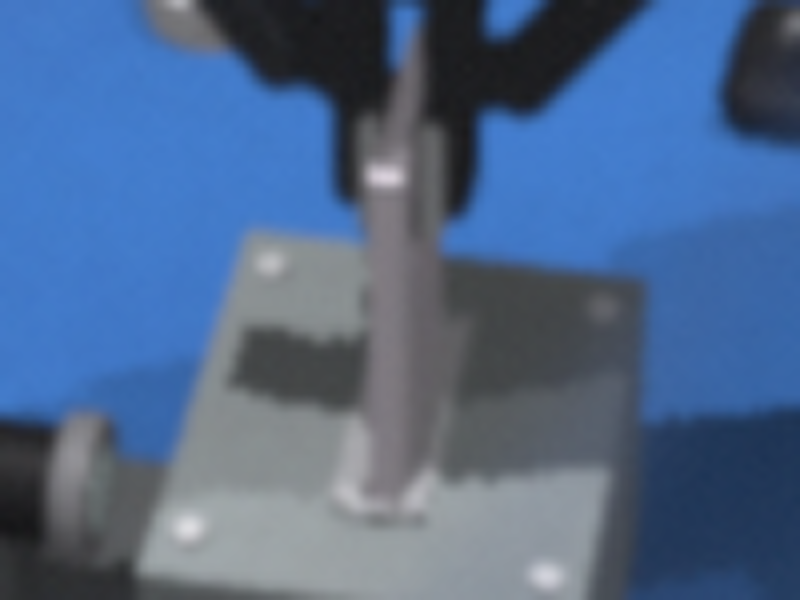

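View pics/top6_raw.png

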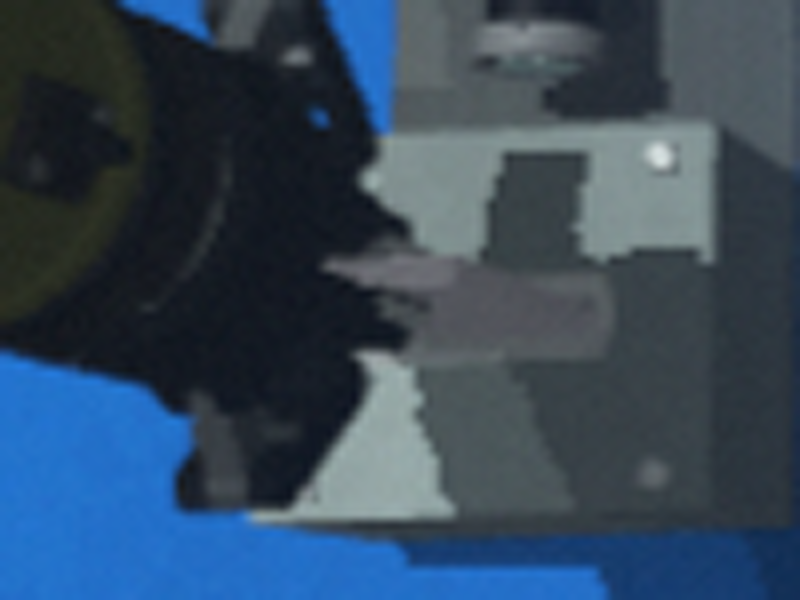

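step_arm(plan=[[0,0,-0.4,0,0,0],[0,0,-0.8,0,0,0],[0,0,-1.2,0,0,0],[0,0,-1.6,0,0,0],[0,0,-2,0,0,0],[0,0,-2,0,0,0],[0,0,-2,0,0,0]])

```text
time_s: 10.4
tcp_pos: [0.5382, 0.2573, 0.3229]
tool_rot: [[0.013, -1.0, -0.001], [-1.0, -0.013, 0.0], [-0.0, 0.001, -1.0]]
contact_force: [-0.3, -0.0, -1.5]
opening: 0.082
```

```bash
python3 - <<'E'
from ov import *
s=get_state();print(s['moment'],s['contact_force'])
E
```

```text
[ 0.23933267 -0.00158109 -0.07640939] [-0.31119188 -0.03323561 -1.52747629]
```

step_arm(plan=[[0,0,-0.4,0,0,0],[0,0,-0.8,0,0,0],[0,0,-1.2,0,0,0],[0,0,-1.6,0,0,0],[0,0,-2,0,0,0],[0,0,-2.4,0,0,0],[0,0,-2.6,0,0,0],[0,0,-2.6,0,0,0],[0,0,-2.6,0,0,0],[0,0,-2.6,0,0,0]])

```text
time_s: 11.4
tcp_pos: [0.5382, 0.2572, 0.2969]
tool_rot: [[0.013, -1.0, -0.001], [-1.0, -0.013, -0.0], [0.0, 0.001, -1.0]]
contact_force: [1.1, 0.6, -1.9]
opening: 0.086
```

```bash
python3 - <<'E'
from ov import *
s=get_state();print(s['moment'],s['contact_force'])
for n in('side','top'):
    im=get_image(n); save(im,n+'7'); pickle.dump(im,open(n+'7.pkl','wb')); ov(n,'7',.102,0,-.001)
E
```

```text
[ 0.17353666 -0.09938961 -0.05051785] [ 1.0733424  0.6278126 -1.937428 ]
side origin [281 226] [[441, 503], [400, 665], [370, 661], [412, 499]]
top origin [134 191] [[653, 358], [456, 364], [457, 337], [654, 331]]
```

View pics/side7_ov.png

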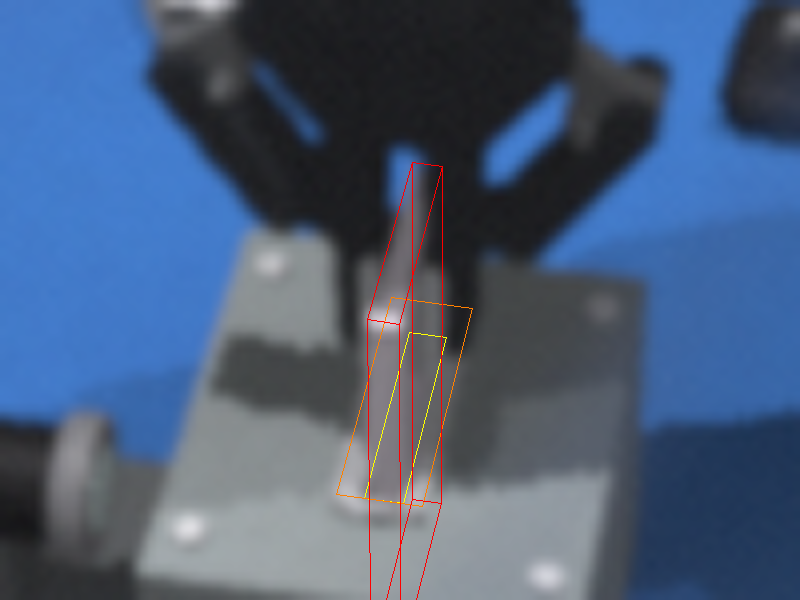

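View pics/side7_raw.png

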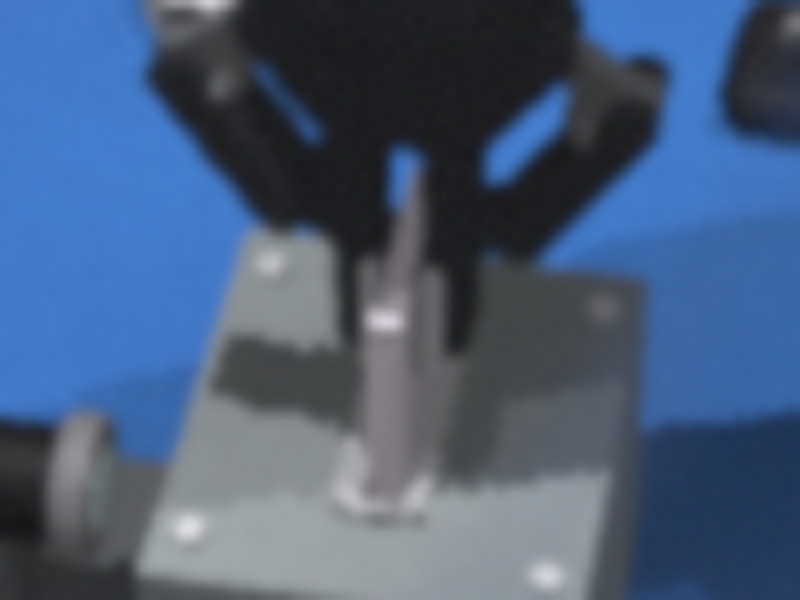

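View pics/top7.png

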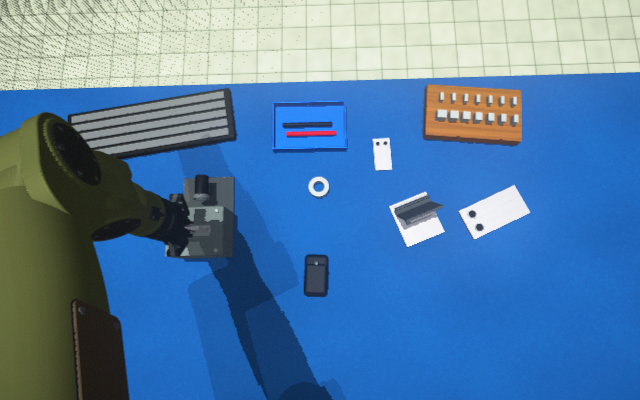

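```bash
python3 - <<'E'
from h import *
s=get_state();print(s['qvel'],s['contact_force'],s['time_s'],s['opening']); print(hand_in())
E
```

```text
[-0.03570514  0.03279379 -0.10068742  0.00445863  0.04983466 -0.06782708] [ 1.19723015  0.9928994  -1.78967401] 11.5 0.08461430983754017
the job is handed in; nothing more can be done
None
```

I gripped the plate by its free upper end and drew it out of the cradle along its lean. I then turned it about 160° to upright so the bored face should look towards the lens. I lowered it through the slot and handed in at 11.5 s, still holding it. No verdict came back.

Last checks before handing in:
- **Height:** the tool was at z = 0.297 m. The visible upper edge of the plate matched a lower edge at about 40 mm, which puts the bores at about 60 mm, level with the lens. I estimate this to within 1–2 mm.
- **Upright and still:** the tool pointed straight down and the joint speeds were near zero. The plate's tilt in the fingers, fitted from the last pictures before it went into the slot, was about 0.5° or less.
- **Not wedged:** the force on the tool was about 2 N, mostly the plate's weight, and it did not rise while the plate went down the slot.
- **Bystanders:** the mouse and the setting ring appear where they were in the top view.

- **Bored face not seen:** neither camera could see the bored face or the part inside the hood. That it faces the lens follows from the turn I made and from seeing the plain face on the robot's side.
- **One fit disagreed slightly:** the side camera put the plate about 0.7 mm nearer the robot than the tool pose did. I shifted it 0.6 mm to correct this before inserting.

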